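# Sort guide shoes with a go / no-go gap gauge

### The arm

A 6-joint arm with a two-finger parallel gripper is mounted at the origin on a cart in front of the work surface, level with it; the furniture and walls round the work are solid. World frame = base frame: x ahead of the robot, y to its left, z up, the work surface at z = 0. Lengths are in m, angles in rad, forces in N, time in s.
With the tool pointing down it reaches from about 0.375 to 0.9 m from the base axis. Payload 3.1 kg.
Tool frame: the origin (TCP) lies between the finger pads; the fingertips stand 25 mm ahead of it and the grasp point (between the pads) lies 6 mm ahead of it; x points along the fingers, y is the direction in which the jaws open and shut, and the axes are right-handed (so a half turn about x gives the same grasp; the last joint's range is limited). The gripper opens to 85 mm and grips with 20 to 120 N. Pads are 22 mm wide; open, the fingers measure 114 mm over their backs; the gripper's body (76 mm by 85 mm) begins 54 mm behind the grasp point. The pads swing forward as they close: fully open they stand 13 mm farther back than shut.
Start: joints at [-1.458, 0.527, 1.433, -0, 1.181, -0.178], TCP at [0.18, -0.599, 0.256] pointing down, gripper open.
Joint ranges: [-3.08, 3.08], [-0.75, 2.2], [0.22, 2.44], [-1.43, 4.57], [0, 2.65], [-2.85, 2.85]. Speed limits (rad/s): [2.79, 2.79, 3.14, 3.14, 3.14, 3.14].

### API

Orientations are given as a unit quaternion [x, y, z, w].
In Python, from station import manip, viewer, workorder gives the robot as it stands.
- The arm moves only by the shell command python3 -m crank 'ROWS' [FORCE]. ROWS is JSON, one flat list of numbers, 5 for each row, row after row: the opening, from 0 (shut) to 1 (fully open), then the shift along the world's x, y, z in mm, then the turn about the world's z in rad. A call has 1 to 10 rows; each row is the pose to reach, as a shift and turn from the pose commanded when the call began; what a row does not reach only later rows make up. A row lasts 1/8 s, in which the tool goes at most 62.5 mm and 10.7 degrees, less where a joint would pass 70% of its speed; a pose out of reach is approached as far as the arm can. A call with a gripper value outside its range is refused whole. The fingers move at their own pace and stop on an object; FORCE is the grip in N (left out, the last holds). Time passes only in rows, so rows that repeat a pose let the fingers close. It gives the time, the measured TCP pose, the force and the opening at its end, in the units of the state.
- manip.sense(): the state, without advancing time (a new reading comes with each control period).
- viewer.snapshot(name): name is "side" or "top" or "wrist"; returns a dict with "img" (480x640x3 uint8, red, green, blue), "range_z" (480x640 float32, m along the optical axis (not along the pixel's ray), 0 where there is no reading), "fx", "fy", "cx", "cy" (pixels), "k1" (the pictures are not rectified: a ray, as slopes to the right and down, at radius r is drawn at 1 + k1 r^2 times it, then the intrinsics apply), "origin" and "attitude" of the camera in the world. Camera axes: x right, y down, z forward; pixel columns grow to the right and rows downward; lengths in m; the calibration is good to about 2 mm. A picture is of the moment at which its call begins.
- workorder.sign_off(): hands the job in, once; it reports no verdict.
The state is a dict: "t": time; "q": joint angles; "qd": joint speeds; "tau": joint torques, N m; "tcp_pos": TCP position; "tool_rot": TCP orientation; "force": force on the tool from outside, world axes, zero at the start; "ft_torque": the same for the moment, N m; "finger_gap": opening from 0.0 (shut) to 1.0 (fully open).
Only numpy, scipy, OpenCV 4.12 (cv2) and the standard library are available. Lean on these libraries where they do the work, as an engineer would, in place of code of your own. Each camera call takes 0.05 s, during which the arm holds its last target.

### The job

Check the two black guide shoes on the grey mat, one after the other, in the steel step gauge: hold the tongue level over the slot and lower it gently until it stops, without forcing it. A shoe whose tongue passes the upper green gap and stops on the step to the lower red gap is good: lay it flat in the green tray; one that stops on top of the jaws or drops through the red gap as well goes flat in the red tray. Put the first shoe in its tray before you gauge the second (both may belong in one tray, side by side), and leave the shoe on the blue mat and the other things on the bench where they are.

Things in the scene. Friction and masses are not known exactly. Their poses are not given: they have to be found in the camera images.
- shoe_a: black plastic guide shoe, lying flat; good, too narrow or too wide (only the gauge tells), at any of the three places. Origin: underside centre of its grip block, 54 long (own x -27..27) x 30 wide x 30 high. Then tongue (x 27..63), then end collar (x 63..75), 30 x 30. z up. 0.1-0.2 kg. Grip the block across its width, firmly (100 N is harmless): a push on the tongue levers it in the fingers
- shoe_a_tongue (a point): centre of the underside of this shoe's tongue: 45 along the shoe's x from its origin and 5 above it. Tongue 36 long, 20 high, nominally 20 wide (14 to 26 occur); nothing else differs between shoes
- shoe_a_mid (a point): a point inside this shoe near its middle: 18 along its x from the origin, 15 up
- shoe_b: black plastic guide shoe, lying flat; good, too narrow or too wide (only the gauge tells), at any of the three places. Origin: underside centre of its grip block, 54 long (own x -27..27) x 30 wide x 30 high. Then tongue (x 27..63), then end collar (x 63..75), 30 x 30. z up. 0.1-0.2 kg. Grip the block across its width, firmly (100 N is harmless): a push on the tongue levers it in the fingers
- shoe_b_tongue (a point): centre of the underside of this shoe's tongue: 45 along the shoe's x from its origin and 5 above it. Tongue 36 long, 20 high, nominally 20 wide (14 to 26 occur); nothing else differs between shoes
- shoe_b_mid (a point): a point inside this shoe near its middle: 18 along its x from the origin, 15 up
- shoe_c: black plastic guide shoe, lying flat; good, too narrow or too wide (only the gauge tells), at any of the three places. Origin: underside centre of its grip block, 54 long (own x -27..27) x 30 wide x 30 high. Then tongue (x 27..63), then end collar (x 63..75), 30 x 30. z up. 0.1-0.2 kg. Grip the block across its width, firmly (100 N is harmless): a push on the tongue levers it in the fingers
- shoe_c_tongue (a point): centre of the underside of this shoe's tongue: 45 along the shoe's x from its origin and 5 above it. Tongue 36 long, 20 high, nominally 20 wide (14 to 26 occur); nothing else differs between shoes
- shoe_c_mid (a point): a point inside this shoe near its middle: 18 along its x from the origin, 15 up
- gauge: steel step gap gauge fixed to the bench. Origin: underside centre. Base 70 (x) x 110 (y) x 12, screw heads to 16. In its middle two jaws, 16 thick (x -8..8), 80 wide in all (y), 76 high. The slot between them, open above, runs through along x at y = 0: go gap (green bands) 22.5 wide, height 56-76; no-go gap (red bands) 17.5 wide, height 36-56, closed below
- gauge_top (a point): centre of the slot's mouth, 76 above the gauge's origin, axes as the gauge's. Lower the tongue here, parallel to x (either way round), its middle over the jaws, block and collar outside them. Mouths have 1 mm chamfers. Too wide: stops at height 76; good: stops on the step at 56; too narrow: goes down to 36
- green_tray: shallow green tray fixed on the bench, 160 (x) x 230 (y) x 28 high, walls and floor 4 thick. Origin: centre of its underside. Long side along its own y. For good shoes
- red_tray: shallow red tray fixed on the bench, 160 (x) x 230 (y) x 28 high, walls and floor 4 thick. Origin: centre of its underside. Long side along its own y. For shoes that are too wide or too narrow
- check_mat: pale grey mat, 170 (x) x 360 (y) x 3 thick, fixed; on it lie the two shoes to be checked, tongues pointing away from the robot. Origin: centre of its underside
- wait_mat: small blue mat, 150 (x) x 90 (y) x 3 thick, fixed, at the back left; on it lies the shoe that is to be left alone. Origin: centre of its underside
- beaker: clear beaker, 57 across, 71 high, origin at the centre of its underside; leave it standing
- timer: white bench timer beside the blue mat, 60 x 62 x 20, origin at the centre of its underside; leave it
- tape_roll: roll of blue tape lying flat, 55 across, 19 high, origin at the centre of its underside; leave it
There are look-alikes about, which are no part of the job. What is shaped like the shoe_b but orange or white is not meant.

How it is judged:
On the way, in this order (a step that is already met when the one before it is completed fails the run):
1. the first shoe's tongue is in the gauge, as deep as it goes by itself (((x of shoe_a_tongue in the frame of gauge_top between -0.011 and 0.011 m and y of shoe_a_tongue in the frame of gauge_top between -0.0045 and 0.0045 m and z of shoe_a_tongue in the frame of gauge_top between -0.0235 and -0.0155 m and angle between the x axis of shoe_a and the x axis of gauge_top, either way round below 0.15 rad) or (x of shoe_b_tongue in the frame of gauge_top between -0.011 and 0.011 m and y of shoe_b_tongue in the frame of gauge_top between -0.0045 and 0.0045 m and z of shoe_b_tongue in the frame of gauge_top between -0.042 and -0.028 m and angle between the x axis of shoe_b and the x axis of gauge_top, either way round below 0.15 rad) or (x of shoe_c_tongue in the frame of gauge_top between -0.011 and 0.011 m and y of shoe_c_tongue in the frame of gauge_top between -0.0045 and 0.0045 m and z of shoe_c_tongue in the frame of gauge_top between -0.004 and 0.004 m and angle between the x axis of shoe_c and the x axis of gauge_top, either way round below 0.15 rad and contact force between shoe_c and gauge above 0.3 N))), for 0.1 s.
2. the second shoe's tongue is in the gauge, as deep as it goes, while the first lies in its right tray ((((x of shoe_a_tongue in the frame of gauge_top between -0.011 and 0.011 m and y of shoe_a_tongue in the frame of gauge_top between -0.0045 and 0.0045 m and z of shoe_a_tongue in the frame of gauge_top between -0.0235 and -0.0155 m and angle between the x axis of shoe_a and the x axis of gauge_top, either way round below 0.15 rad) and ((x of shoe_b_mid in the frame of red_tray between -0.08 and 0.08 m and y of shoe_b_mid in the frame of red_tray between -0.115 and 0.115 m and x of shoe_b_tongue in the frame of red_tray between -0.08 and 0.08 m and y of shoe_b_tongue in the frame of red_tray between -0.115 and 0.115 m and z of shoe_b_mid in the frame of red_tray between 0.01 and 0.025 m and angle between shoe_b's own z axis and vertical below 0.12 rad) or (x of shoe_c_mid in the frame of red_tray between -0.08 and 0.08 m and y of shoe_c_mid in the frame of red_tray between -0.115 and 0.115 m and x of shoe_c_tongue in the frame of red_tray between -0.08 and 0.08 m and y of shoe_c_tongue in the frame of red_tray between -0.115 and 0.115 m and z of shoe_c_mid in the frame of red_tray between 0.01 and 0.025 m and angle between shoe_c's own z axis and vertical below 0.12 rad))) or ((x of shoe_b_tongue in the frame of gauge_top between -0.011 and 0.011 m and y of shoe_b_tongue in the frame of gauge_top between -0.0045 and 0.0045 m and z of shoe_b_tongue in the frame of gauge_top between -0.042 and -0.028 m and angle between the x axis of shoe_b and the x axis of gauge_top, either way round below 0.15 rad) and ((x of shoe_a_mid in the frame of green_tray between -0.08 and 0.08 m and y of shoe_a_mid in the frame of green_tray between -0.115 and 0.115 m and x of shoe_a_tongue in the frame of green_tray between -0.08 and 0.08 m and y of shoe_a_tongue in the frame of green_tray between -0.115 and 0.115 m and z of shoe_a_mid in the frame of green_tray between 0.01 and 0.025 m and angle between shoe_a's own z axis and vertical below 0.12 rad) or (x of shoe_c_mid in the frame of red_tray between -0.08 and 0.08 m and y of shoe_c_mid in the frame of red_tray between -0.115 and 0.115 m and x of shoe_c_tongue in the frame of red_tray between -0.08 and 0.08 m and y of shoe_c_tongue in the frame of red_tray between -0.115 and 0.115 m and z of shoe_c_mid in the frame of red_tray between 0.01 and 0.025 m and angle between shoe_c's own z axis and vertical below 0.12 rad))) or ((x of shoe_c_tongue in the frame of gauge_top between -0.011 and 0.011 m and y of shoe_c_tongue in the frame of gauge_top between -0.0045 and 0.0045 m and z of shoe_c_tongue in the frame of gauge_top between -0.004 and 0.004 m and angle between the x axis of shoe_c and the x axis of gauge_top, either way round below 0.15 rad and contact force between shoe_c and gauge above 0.3 N) and ((x of shoe_a_mid in the frame of green_tray between -0.08 and 0.08 m and y of shoe_a_mid in the frame of green_tray between -0.115 and 0.115 m and x of shoe_a_tongue in the frame of green_tray between -0.08 and 0.08 m and y of shoe_a_tongue in the frame of green_tray between -0.115 and 0.115 m and z of shoe_a_mid in the frame of green_tray between 0.01 and 0.025 m and angle between shoe_a's own z axis and vertical below 0.12 rad) or (x of shoe_b_mid in the frame of red_tray between -0.08 and 0.08 m and y of shoe_b_mid in the frame of red_tray between -0.115 and 0.115 m and x of shoe_b_tongue in the frame of red_tray between -0.08 and 0.08 m and y of shoe_b_tongue in the frame of red_tray between -0.115 and 0.115 m and z of shoe_b_mid in the frame of red_tray between 0.01 and 0.025 m and angle between shoe_b's own z axis and vertical below 0.12 rad))))), for 0.1 s.
At the end, for the whole second after the job is handed in: Both shoes from the grey mat lie flat (within 7 degrees, on the tray's floor, wholly between its walls) and at rest: a good one in the green tray, too wide or too narrow ones in the red tray; the shoe on the blue mat is within 12 mm of its starting place (((distance of shoe_a from where it was at the start of the episode below 0.012 m and horizontal distance between shoe_a and wait_mat below 0.09 m and (x of shoe_b_mid in the frame of red_tray between -0.08 and 0.08 m and y of shoe_b_mid in the frame of red_tray between -0.115 and 0.115 m and x of shoe_b_tongue in the frame of red_tray between -0.08 and 0.08 m and y of shoe_b_tongue in the frame of red_tray between -0.115 and 0.115 m and z of shoe_b_mid in the frame of red_tray between 0.01 and 0.025 m and angle between shoe_b's own z axis and vertical below 0.12 rad) and linear speed of each of shoe_b, shoe_c below 0.02 m/s and (x of shoe_c_mid in the frame of red_tray between -0.08 and 0.08 m and y of shoe_c_mid in the frame of red_tray between -0.115 and 0.115 m and x of shoe_c_tongue in the frame of red_tray between -0.08 and 0.08 m and y of shoe_c_tongue in the frame of red_tray between -0.115 and 0.115 m and z of shoe_c_mid in the frame of red_tray between 0.01 and 0.025 m and angle between shoe_c's own z axis and vertical below 0.12 rad)) or (distance of shoe_b from where it was at the start of the episode below 0.012 m and horizontal distance between shoe_b and wait_mat below 0.09 m and (x of shoe_a_mid in the frame of green_tray between -0.08 and 0.08 m and y of shoe_a_mid in the frame of green_tray between -0.115 and 0.115 m and x of shoe_a_tongue in the frame of green_tray between -0.08 and 0.08 m and y of shoe_a_tongue in the frame of green_tray between -0.115 and 0.115 m and z of shoe_a_mid in the frame of green_tray between 0.01 and 0.025 m and angle between shoe_a's own z axis and vertical below 0.12 rad) and linear speed of each of shoe_a, shoe_c below 0.02 m/s and (x of shoe_c_mid in the frame of red_tray between -0.08 and 0.08 m and y of shoe_c_mid in the frame of red_tray between -0.115 and 0.115 m and x of shoe_c_tongue in the frame of red_tray between -0.08 and 0.08 m and y of shoe_c_tongue in the frame of red_tray between -0.115 and 0.115 m and z of shoe_c_mid in the frame of red_tray between 0.01 and 0.025 m and angle between shoe_c's own z axis and vertical below 0.12 rad)) or (distance of shoe_c from where it was at the start of the episode below 0.012 m and horizontal distance between shoe_c and wait_mat below 0.09 m and (x of shoe_a_mid in the frame of green_tray between -0.08 and 0.08 m and y of shoe_a_mid in the frame of green_tray between -0.115 and 0.115 m and x of shoe_a_tongue in the frame of green_tray between -0.08 and 0.08 m and y of shoe_a_tongue in the frame of green_tray between -0.115 and 0.115 m and z of shoe_a_mid in the frame of green_tray between 0.01 and 0.025 m and angle between shoe_a's own z axis and vertical below 0.12 rad) and linear speed of each of shoe_a, shoe_b below 0.02 m/s and (x of shoe_b_mid in the frame of red_tray between -0.08 and 0.08 m and y of shoe_b_mid in the frame of red_tray between -0.115 and 0.115 m and x of shoe_b_tongue in the frame of red_tray between -0.08 and 0.08 m and y of shoe_b_tongue in the frame of red_tray between -0.115 and 0.115 m and z of shoe_b_mid in the frame of red_tray between 0.01 and 0.025 m and angle between shoe_b's own z axis and vertical below 0.12 rad)))); the robot touches nothing.
It fails at once if a shoe is forced against the gauge (over 60 N) (contact force between any of shoe_a, shoe_b, shoe_c and gauge above 60 N).
It fails at once if the beaker, timer or tape roll is shifted over 30 mm, or the beaker tipped over (distance of beaker from where it was at the start of the episode above 0.03 m or distance of timer from where it was at the start of the episode above 0.03 m or distance of tape_roll from where it was at the start of the episode above 0.03 m or angle between beaker's own z axis and vertical above 0.5 rad).
It also fails if it takes over 69 s, if anything falls off the work surface, if the arm or the gripper's body presses on something with over 40 N, if the wrist force passes 120 N, or if a joint passes its speed limit or range.

## Working session

There is one attempt and no reset: what is moved stays moved. The work goes in short steps, Python scripts to look and compute and a shell command to move; the robot and the scene stay as the last step left them, time stands still between calls to the robot, and variables do not carry over. Pictures are saved under pics/ and viewed, and the job is handed in when it is done.

```bash
ls; mkdir -p pics; python3 - <<'E'
from station import manip, viewer
import cv2,json
s=manip.sense();print(s)
for n in("top","side","wrist"):
    d=viewer.snapshot(n);cv2.imwrite(f"pics/{n}0.png",d["img"][:,:,::-1])
    print(n,{k:v for k,v in d.items() if k not in("img","range_z")})
E
```

```text
pics
{'t': 0.0, 'q': array([-1.45749520e+00,  5.28482167e-01,  1.43390209e+00, -1.76336039e-05,
        1.18138016e+00, -1.78481323e-01]), 'qd': array([-0.00022884,  0.00011861,  0.0001129 , -0.00095277, -0.00059657,
        0.00084956]), 'tau': array([-1.01407069e-03, -4.42355525e+01, -1.78022289e+01, -1.82716553e-04,
        8.46781244e-03, -1.82436551e-06]), 'tcp_pos': array([ 0.17974682, -0.59790772,  0.25532379]), 'tool_rot': array([ 0.6996135 ,  0.10356501, -0.69957499,  0.10202979]), 'force': array([-0.56912145, -0.65132171, -0.53171336]), 'ft_torque': array([ 0.03441929,  0.00536731, -0.01282394]), 'finger_gap': 0.9976012752446808}
top {'fx': 509.9568655827229, 'fy': 509.9568655827229, 'cx': 325.31017831705145, 'cy': 232.61781360645062, 'k1': 0.008233362608654272, 'origin': array([0.46259802, 0.06376228, 1.22288752]), 'attitude': array([ 0.71142656, -0.70212047,  0.01940763, -0.02285698])}
side {'fx': 523.7166025594396, 'fy': 523.7166025594396, 'cx': 324.6518018896112, 'cy': 249.6789158114806, 'k1': -0.11457272696429387, 'origin': array([0.12082909, 1.02355153, 0.76366145]), 'attitude': array([-0.19367116,  0.8583059 , -0.46492922,  0.09820021])}
wrist {'fx': 382.9197249925023, 'fy': 382.9197249925023, 'cx': 317.06591479947826, 'cy': 241.863432376232, 'k1': -0.04947863118435052, 'origin': array([ 0.25650146, -0.57400415,  0.37223689]), 'attitude': array([ 0.7917457 , -0.58965802, -0.0961702 ,  0.12725352])}
```

View pics/top0.png

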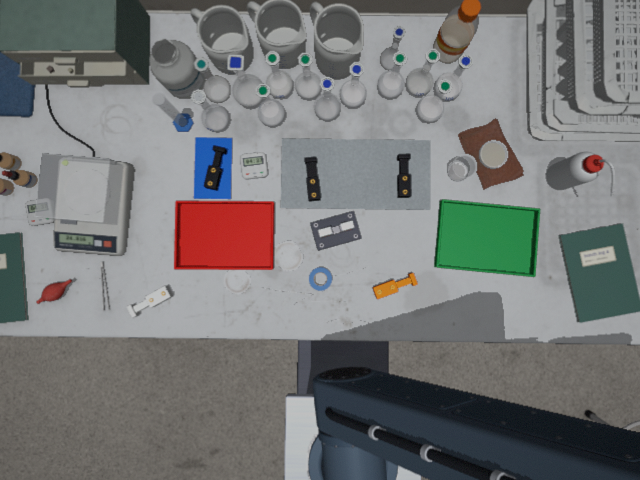

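View pics/side0.png

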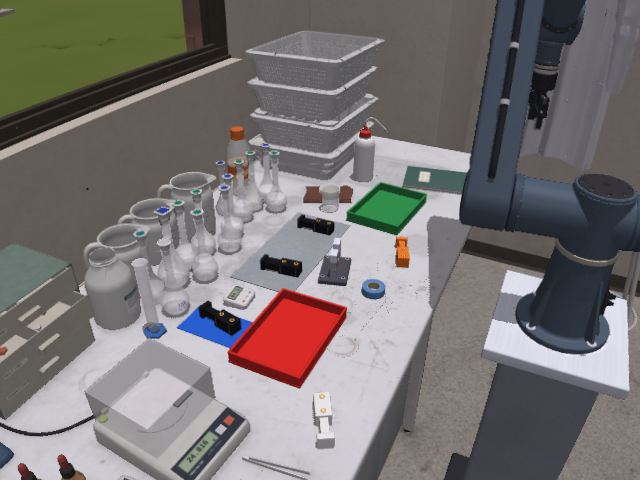

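View pics/wrist0.png

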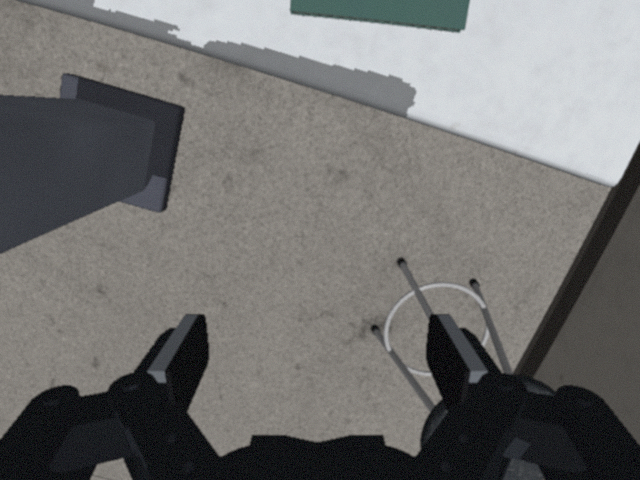

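The top view shows the check shoes at about (312,178) and (404,175), with their tongues up (away from the robot). The gauge is at (335,230), the red tray at (225,235) and the green tray at (487,238). Shoe to leave is at (215,168).

```bash
cat > h.py <<'E'
import numpy as np, cv2
from station import manip, viewer
from scipy.spatial.transform import Rotation as R
def snap(n,save=None):
    d=viewer.snapshot(n)
    if save: cv2.imwrite(f"pics/{save}.png",d["img"][:,:,::-1])
    return d
def slopes(d,uv):
    uv=np.atleast_2d(np.asarray(uv,float)); K=np.array([[d["fx"],0,d["cx"]],[0,d["fy"],d["cy"]],[0,0,1]])
    return cv2.undistortPoints(uv[:,None],K,np.array([d["k1"],0,0,0]))[:,0]
def ray(d,uv):
    s=slopes(d,uv); return R.from_quat(d["attitude"]).apply(np.c_[s,np.ones(len(s))])
def onplane(d,uv,z):
    r=ray(d,uv);o=d["origin"]; return o+r*((z-o[2])/r[:,2])[:,None]
def cloud(d):
    v,u=np.mgrid[:480,:640]; r=ray(d,np.c_[u.ravel(),v.ravel()]); 
    P=d["origin"]+r*d["range_z"].reshape(-1,1); P[d["range_z"].ravel()==0]=np.nan
    return P.reshape(480,640,3)
def project(d,P):
    P=np.atleast_2d(P); c=R.from_quat(d["attitude"]).inv().apply(P-d["origin"]); s=c[:,:2]/c[:,2:]
    s=s*(1+d["k1"]*(s**2).sum(1,keepdims=True)); return np.c_[d["fx"]*s[:,0]+d["cx"],d["fy"]*s[:,1]+d["cy"]]
def yaw():
    s=manip.sense(); y=R.from_quat(s["tool_rot"]).as_matrix()[:,1]; return np.arctan2(y[1],y[0])
E
python3 - <<'E'
from h import *
d=snap("top"); C=cloud(d); im=d["img"].astype(int)
hsv=cv2.cvtColor(d["img"],cv2.COLOR_RGB2HSV)
def rep(name,m,z,box=None):
    if box: 
        k=np.zeros_like(m);k[box[1]:box[3],box[0]:box[2]]=1;m=m&k
    cs,_=cv2.findContours(m.astype(np.uint8),0,1)
    for c in cs:
        if cv2.contourArea(c)<80: continue
        p=onplane(d,c[:,0].astype(float),z)[:,:2]*1000
        r=cv2.minAreaRect(p.astype(np.float32)); zz=C[...,2][m>0]
        print(name,np.round(r[0],1),np.round(r[1],1),round(r[2],2),"z",np.round(np.nanpercentile(zz,[5,50,95]),4))
H,S,V=cv2.split(hsv)
rep("red",((H<8)|(H>172))&(S>150)&(V>80),.028,(165,190,285,280))
rep("green",(H>50)&(H<80)&(S>150)&(V>60),.028,(430,190,545,285))
blk=(V<70)
for b in [(195,135,235,200),(295,145,330,210),(385,145,425,210)]: rep("shoe",blk,.033,b)
rep("gaugebase",(V<120),.012,(300,205,370,255))
rep("tape",(H>95)&(H<115)&(S>100),.019,(300,260,340,300))
x=d["img"][195:265,290:380]; cv2.imwrite("pics/g.png",cv2.resize(x[:,:,::-1],None,fx=8,fy=8,interpolation=0))
x=d["img"][130:220,270:440]; cv2.imwrite("pics/s.png",cv2.resize(x[:,:,::-1],None,fx=4,fy=4,interpolation=0))
m=(C[...,2]>.06)[205:255,300:370]; print(m.sum(), np.nanmean(C[205:255,300:370][m],0))
E
```

```text
red [526.5 308.4] [159.4 231.2] 0.14 z [0.001  0.0051 0.0315]
green [ 527.5 -309.2] [231.7 158.2] 85.19 z [0.0011 0.0051 0.031 ]
shoe [683.8 331.5] [ 33.8 100.9] 77.56 z [0.0186 0.0317 0.0367]
shoe [660.5 102.8] [103.5  29.3] 7.18 z [0.0252 0.0321 0.0365]
shoe [ 670.8 -112. ] [102.1  30.5] 0.3 z [0.0138 0.0316 0.0367]
gaugebase [541.3  46.6] [ 70.6 109.6] 16.18 z [0.0083 0.0127 0.018 ]
tape [426.4  81.2] [49.2 51.8] 0.77 z [0.0154 0.0198 0.0227]
194 [0.54100815 0.04595633 0.07636803]
```

View pics/g.png

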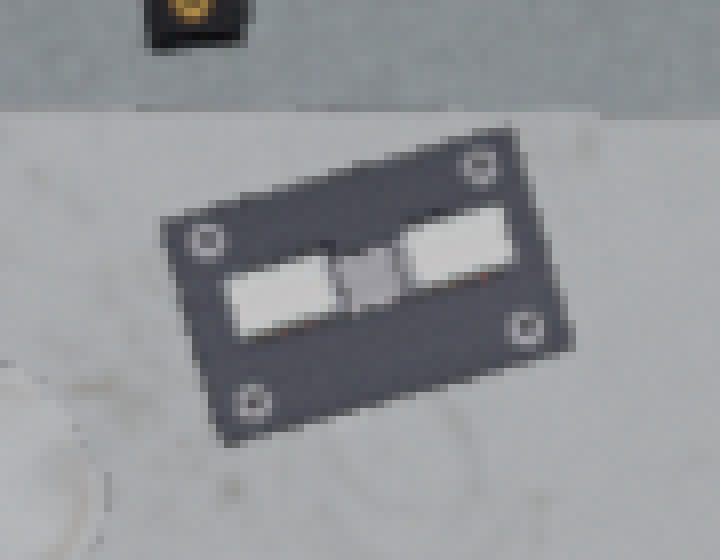

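View pics/s.png

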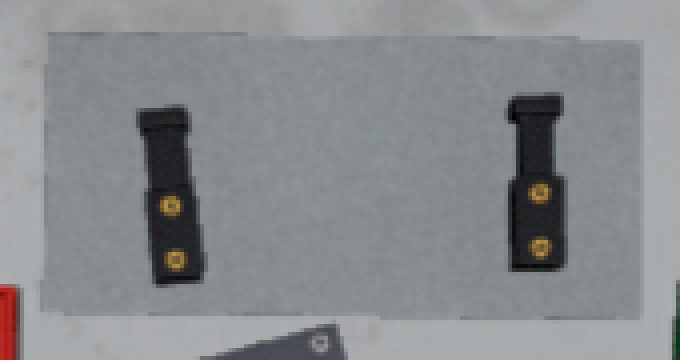

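```bash
python3 - <<'E'
from h import *
s=manip.sense(); M=R.from_quat(s["tool_rot"]).as_matrix(); print(np.round(M,3), yaw(), s["q"][5], s["q"][0])
d=snap("wrist"); print("cam in tool", M.T@(d["origin"]-s["tcp_pos"]), M.T@R.from_quat(d["attitude"]).as_matrix())
d=snap("top")
# shoe yaw refine via blue/other shoes and screws
hsv=cv2.cvtColor(d["img"],cv2.COLOR_RGB2HSV)
m=((hsv[...,0]>12)&(hsv[...,0]<35)&(hsv[...,1]>90)).astype(np.uint8)
n,_,st,ce=cv2.connectedComponentsWithStats(m)
for i in range(1,n):
    u,v=ce[i]
    if 140<v<205 and 195<u<430: print(np.round(ce[i],1),st[i,4],np.round(onplane(d,ce[i],.0335)*1000,1))
E
```

```text
[[-0.     0.288 -0.958]
 [ 0.001 -0.958 -0.288]
 [-1.    -0.001 -0.   ]] -1.278968959227134 -0.17852053774173526 -1.4574986476734986
cam in tool [-0.11678172 -0.00110638 -0.08044092] [[ 2.94678335e-04 -3.15225995e-01  9.49016588e-01]
 [ 9.99998575e-01 -1.48464634e-03 -8.03649845e-04]
 [ 1.66228533e-03  9.49015473e-01  3.15225109e-01]]
[224. 152.] 1 [[721.2 311.6  33.5]]
[398. 159.] 1 [[709.6 -98.8  33.5]]
[212.8 169.6] 28 [[678.9 336.9  33.5]]
[404.5 178. ] 26 [[ 664.7 -114.3   33.5]]
[312.3 181. ] 26 [[655.  102.2  33.5]]
[209.5 183. ] 26 [[647.1 343.9  33.5]]
[404.7 191.4] 27 [[ 632.9 -114.9   33.5]]
[313.3 194.5] 26 [[623.   99.4  33.5]]
```

```bash
python3 -m crank '[1,459,699,0,-0.19, 1,459,699,0,-0.19, 1,459,699,0,-0.19, 1,459,699,0,-0.19, 1,459,699,0,-0.19, 1,459,699,0,-0.19, 1,459,699,0,-0.19, 1,459,699,0,-0.19, 1,459,699,0,-0.19, 1,459,699,0,-0.19]' 80
```

```text
t: 1.55
tcp_pos: [0.5239, -0.0743, 0.2565]
tool_rot: [0.706, 0.036, -0.706, 0.036]
force: [0.6, -0.8, 0.3]
finger_gap: 0.999
```

```bash
python3 -m crank '[1,115,175,-60,0, 1,115,175,-100,0, 1,115,175,-126,0, 1,115,175,-126,0, 1,115,175,-126,0, 1,115,175,-126,0, 1,115,175,-126,0]'; cat >> h.py <<'E'
def st():
    s=manip.sense(); M=R.from_quat(s["tool_rot"]).as_matrix()
    print("t",round(s["t"],2),"tcp mm",np.round(s["tcp_pos"]*1000,1),"phi",round(float(np.arctan2(-M[1,2],-M[0,2])),4),"F",np.round(s["force"],1),"T",np.round(s["ft_torque"],2),"gap",round(s["finger_gap"],3)); return s
E
python3 - <<'E'
from h import *
st(); snap("wrist","w1")
E
```

```text
t: 2.42
tcp_pos: [0.6383, 0.0977, 0.132]
tool_rot: [0.707, 0.035, -0.705, 0.036]
force: [0.8, 0.8, 0.4]
finger_gap: 1.001
t 2.42 tcp mm [638.3  97.7 132. ] phi 0.1005 F [0.8 0.8 0.4] T [ 0.05 -0.01 -0.  ] gap 1.001
```

View pics/w1.png

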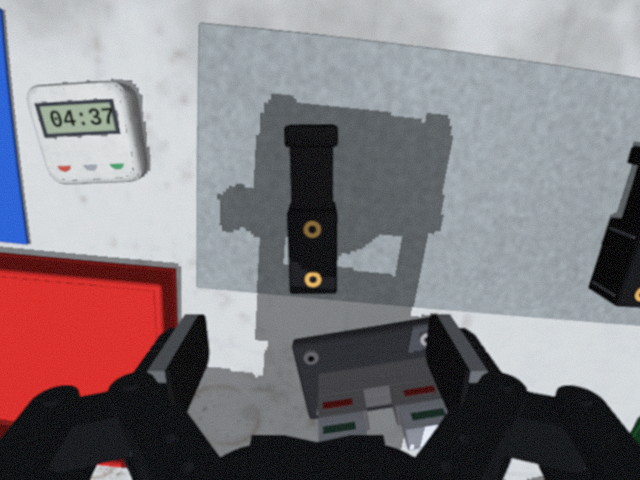

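```bash
cat >> h.py <<'E'
def screws(d,z,box=(0,0,640,480)):
    hsv=cv2.cvtColor(d["img"],cv2.COLOR_RGB2HSV)
    m=((hsv[...,0]>10)&(hsv[...,0]<35)&(hsv[...,1]>90)&(hsv[...,2]>60)).astype(np.uint8)
    m=cv2.morphologyEx(m,cv2.MORPH_CLOSE,np.ones((7,7)))
    n,_,s,c=cv2.connectedComponentsWithStats(m); out=[]
    for i in range(1,n):
        if s[i,4]>80 and box[0]<c[i][0]<box[2] and box[1]<c[i][1]<box[3]:
            p=onplane(d,c[i],z)[0]*1000; out.append(p); print("screw px",np.round(c[i],1),s[i,4],np.round(p,1))
    return out
E
python3 - <<'E'
from h import *
d=snap("wrist"); o=screws(d,.0335)
E
```

```text
screw px [311.7 228.8] 264 [654.8 103.5  33.5]
screw px [312.4 279.1] 264 [622.9 100.1  33.5]
```

```bash
python3 -m crank '[1,3,4,-50,0.005, 1,3,4,-85,0.005, 1,3,4,-100,0.005, 1,3,4,-100,0.005, 0,3,4,-100,0.005, 0,3,4,-100,0.005, 0,3,4,-100,0.005, 0,3,4,-100,0.005, 0,3,4,-100,0.005, 0,3,4,-100,0.005]' 90; python3 -c "
from h import *
st()"
```

```text
t: 3.78
tcp_pos: [0.6419, 0.1029, 0.0317]
tool_rot: [0.707, 0.038, -0.705, 0.038]
force: [-1.2, 0.1, 7.1]
finger_gap: 0.331
t 3.77 tcp mm [641.9 102.9  31.7] phi 0.1069 F [-1.2  0.1  7.1] T [-0.03  0.05 -0.  ] gap 0.331
```

```bash
python3 -m crank '[0,0,0,50,0, 0,0,0,110,0, 0,-60,-30,128,0.09, 0,-110,-54,128,0.175, 0,-141,-68,128,0.175, 0,-141,-68,128,0.175, 0,-141,-68,128,0.175, 0,-141,-68,128,0.175]'; python3 -c "
from h import *
st(); d=snap('wrist','w2'); snap('top','t2');screws(d,.160-.0287+.0305)"
```

```text
t: 4.78
tcp_pos: [0.5014, 0.0351, 0.1583]
tool_rot: [0.701, 0.099, -0.699, 0.1]
force: [0.7, -0.2, -1.4]
finger_gap: 0.336
t 4.78 tcp mm [501.4  35.1 158.3] phi 0.2824 F [ 0.7 -0.2 -1.4] T [0.02 0.   0.03] gap 0.336
screw px [631.   59.8] 308 [618.5 -21.9 161.8]
screw px [608.1 112.7] 279 [603.5 -22.1 161.8]
screw px [317.3 320.6] 577 [515.5  40.4 161.8]
screw px [491.  365.5] 787 [514.8 -24.1 161.8]
screw px [425.  358.9] 347 [ 5.111e+02 -2.000e-01  1.618e+02]
screw px [316.8 396.4] 475 [485.3  31.9 161.8]
```

View pics/w2.png

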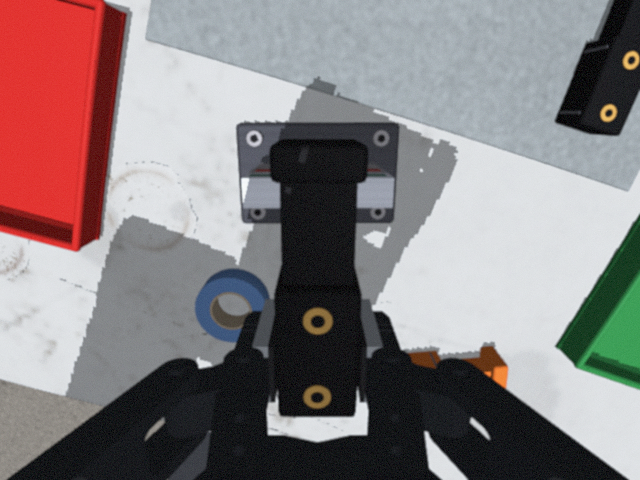

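```bash
python3 -m crank '[0,0,0,-35,0, 0,0,0,-45,0, 0,0,0,-45,0, 0,0,0,-45,0]'; python3 -c "
from h import *
st(); d=snap('wrist','w3');screws(d,.0305+.113-.0287,(280,280,350,420))
snap('side','s3')"
```

```text
t: 5.38
tcp_pos: [0.5005, 0.0349, 0.1139]
tool_rot: [0.701, 0.099, -0.7, 0.1]
force: [0.6, -0.0, -1.5]
finger_gap: 0.336
t 5.38 tcp mm [500.5  34.9 113.9] phi 0.282 F [ 0.6 -0.  -1.5] T [0.02 0.06 0.03] gap 0.336
screw px [317.2 320.6] 593 [513.1  39.8 114.8]
screw px [316.8 396.4] 482 [482.3  31.  114.8]
```

View pics/w3.png

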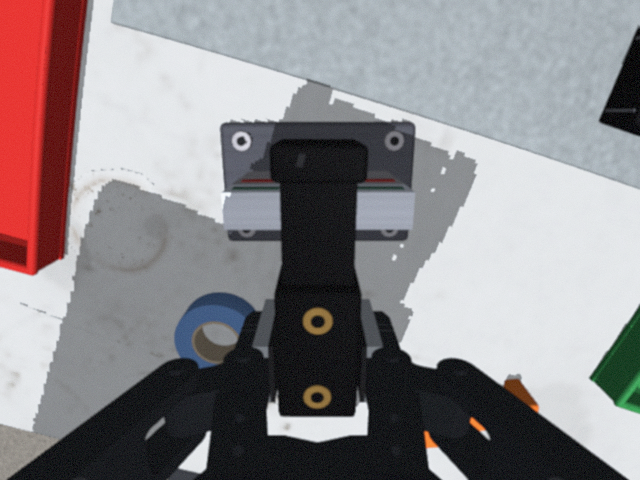

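View pics/s3.png

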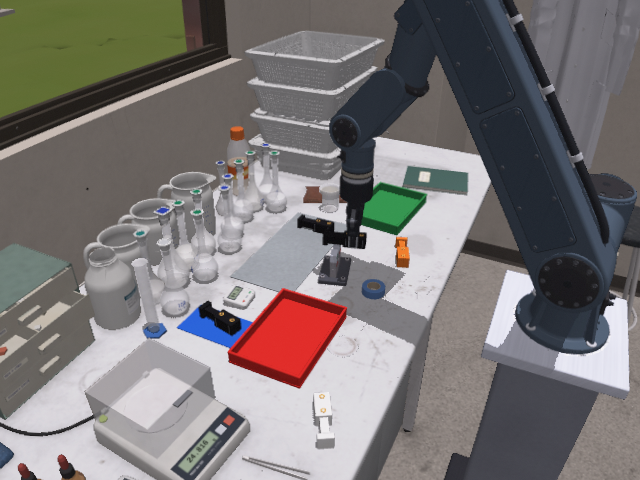

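```bash
python3 -m crank '[0,0,0,-6,0, 0,0,0,-10,0, 0,0,0,-11,0, 0,0,0,-12,0]'; python3 -m crank '[0,0,0,-0.5,0, 0,0,0,-1,0]';python3 -m crank '[0,0,0,-0.5,0, 0,0,0,-1,0]'
```

```text
t: 5.98
tcp_pos: [0.4998, 0.0349, 0.1012]
tool_rot: [-0.7, -0.099, 0.7, -0.099]
force: [0.2, 0.5, -0.9]
finger_gap: 0.332
t: 6.22
tcp_pos: [0.4999, 0.0349, 0.1003]
tool_rot: [0.7, 0.099, -0.7, 0.099]
force: [-1.3, -0.1, -2.4]
finger_gap: 0.337
t: 6.48
tcp_pos: [0.4999, 0.0349, 0.0995]
tool_rot: [0.7, 0.099, -0.7, 0.099]
force: [-0.3, 0.3, 2.4]
finger_gap: 0.336
```

```bash
for i in 1 ; do python3 -m crank '[0,0,0,-0.5,0, 0,0,0,-0.5,0]'; done; python3 -c "
from h import *
st()"
```

```text
t: 6.72
tcp_pos: [0.4999, 0.0349, 0.0993]
tool_rot: [0.7, 0.099, -0.7, 0.099]
force: [-1.6, -0.9, 4.4]
finger_gap: 0.333
t 6.72 tcp mm [499.9  34.9  99.3] phi 0.2819 F [-1.6 -0.9  4.4] T [0.07 0.04 0.06] gap 0.333
```

```bash
python3 -m crank '[0,0,0,-0.5,0, 0,0,0,-0.5,0]'; python3 -c "
from h import *
st()
d=snap('wrist','w4');screws(d,.0305+.113-.0287,(280,280,350,420))"
```

```text
t: 6.98
tcp_pos: [0.4999, 0.0349, 0.0991]
tool_rot: [0.7, 0.099, -0.7, 0.099]
force: [-2.2, -0.1, 8.7]
finger_gap: 0.337
t 6.97 tcp mm [499.9  34.9  99.1] phi 0.2819 F [-2.2 -0.1  8.7] T [0.15 0.05 0.06] gap 0.337
screw px [317.3 320.8] 588 [520.7  42.1 114.8]
screw px [316.8 396.4] 480 [493.8  34.5 114.8]
```

View pics/w4.png

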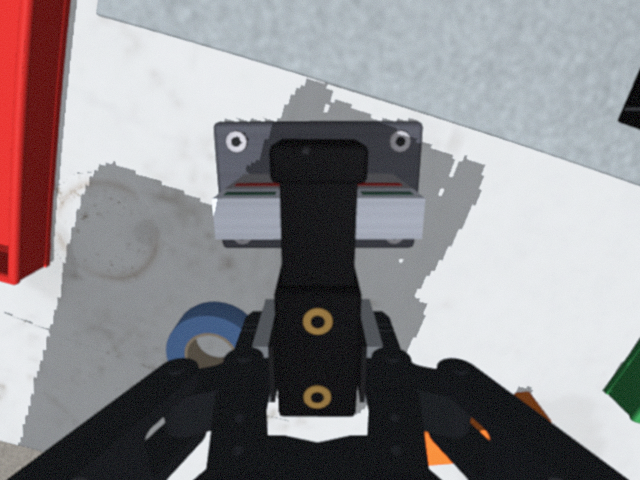

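```bash
python3 - <<'E'
from h import *
im=cv2.imread("pics/w4.png",0).astype(int)
for r in (210,225,235,245): print(r,im[r,265:300].tolist(),im[r,335:370].tolist())
w=cv2.imread("pics/s.png",0)
s=cv2.imread("pics/w1.png",0).astype(int)
for r in (165,180,220,250): print(r,s[r,275:300].tolist(),s[r,322:345].tolist())
E
```

```text
210 [166, 164, 164, 163, 164, 163, 168, 162, 164, 169, 164, 167, 164, 163, 141, 92, 43, 21, 20, 15, 29, 28, 24, 19, 19, 23, 24, 18, 19, 20, 23, 17, 27, 20, 23] [31, 20, 26, 28, 24, 24, 34, 21, 27, 26, 29, 23, 22, 24, 22, 37, 35, 19, 19, 27, 57, 108, 150, 171, 169, 170, 169, 168, 173, 166, 173, 169, 173, 170, 172]
225 [163, 162, 164, 161, 167, 160, 163, 162, 162, 166, 164, 162, 164, 162, 147, 105, 59, 28, 21, 23, 24, 20, 27, 18, 19, 17, 18, 29, 31, 14, 28, 22, 19, 18, 25] [20, 21, 24, 30, 18, 32, 15, 22, 32, 25, 27, 24, 26, 24, 28, 31, 21, 23, 25, 34, 71, 133, 160, 172, 172, 170, 172, 171, 168, 172, 171, 170, 173, 172, 175]
235 [157, 161, 159, 159, 159, 159, 163, 159, 159, 163, 161, 162, 158, 163, 156, 130, 75, 27, 21, 22, 17, 28, 25, 11, 24, 21, 26, 19, 23, 32, 29, 29, 18, 18, 27] [22, 31, 33, 23, 24, 25, 24, 26, 30, 30, 29, 23, 24, 28, 26, 21, 24, 25, 23, 54, 100, 144, 168, 169, 165, 168, 162, 169, 166, 164, 167, 167, 166, 167, 169]
245 [50, 57, 54, 53, 52, 54, 57, 57, 55, 54, 51, 54, 57, 49, 52, 47, 26, 22, 20, 14, 17, 27, 22, 24, 28, 22, 25, 27, 20, 10, 22, 20, 26, 22, 24] [18, 23
[... 234 characters left out ...]
 11, 26] [19, 24, 19, 21, 29, 20, 20, 18, 17, 25, 47, 77, 96, 99, 102, 98, 98, 95, 98, 92, 94, 98, 99]
180 [92, 95, 95, 98, 99, 99, 99, 94, 99, 99, 95, 97, 92, 93, 84, 64, 30, 26, 18, 10, 25, 20, 22, 20, 9] [7, 25, 18, 24, 21, 31, 26, 28, 20, 28, 43, 81, 96, 103, 101, 98, 96, 98, 100, 99, 101, 96, 100]
220 [99, 94, 101, 97, 98, 96, 98, 97, 98, 99, 92, 73, 50, 22, 14, 19, 24, 23, 11, 9, 11, 20, 18, 16, 10] [17, 25, 9, 25, 14, 24, 29, 24, 4, 19, 23, 18, 23, 19, 24, 58, 78, 95, 99, 94, 95, 97, 95]
250 [93, 95, 99, 94, 98, 97, 92, 97, 104, 136, 160, 162, 139, 88, 43, 10, 6, 16, 19, 18, 20, 23, 14, 20, 18] [16, 27, 16, 10, 27, 4, 12, 23, 19, 20, 21, 21, 23, 14, 39, 71, 87, 94, 94, 89, 89, 91, 89]
```

```bash
python3 -m crank '[0,0,0,10,0, 0,0,0,50,0, 0,0,0,60,-0.05, 0,5,62,60,-0.15, 0,5,124,60,-0.282, 0,5,186,60,-0.282, 0,5,248,60,-0.282, 0,5,310,60,-0.282, 0,5,318,60,-0.282, 0,5,318,60,-0.282]'; python3 -c "
from h import *
st(); d=snap('top'); hsv=cv2.cvtColor(d['img'],cv2.COLOR_RGB2HSV); snap('wrist','w5')"
```

```text
t: 8.28
tcp_pos: [0.5042, 0.353, 0.158]
tool_rot: [-0.707, -0.0, 0.707, -0.001]
force: [-0.5, 0.0, -1.7]
finger_gap: 0.337
t 8.28 tcp mm [504.2 353.  158. ] phi 0.0015 F [-0.5  0.  -1.7] T [-0.06  0.03  0.  ] gap 0.337
```

View pics/w5.png

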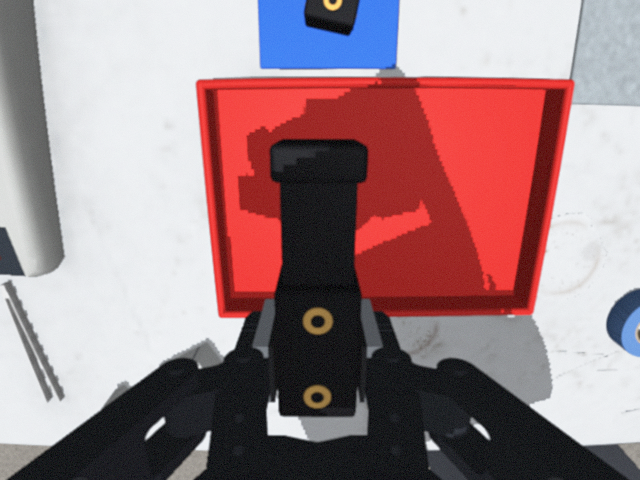

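```bash
python3 -m crank '[0,0,0,-60,0, 0,0,0,-105,0, 0,0,0,-118,0, 0,0,0,-121,0, 0,0,0,-124,0, 0,0,0,-124,0]'; python3 -c "
from h import *
st()"
```

```text
t: 9.12
tcp_pos: [0.5058, 0.3532, 0.0358]
tool_rot: [0.708, 0.0, -0.706, -0.001]
force: [0.2, 0.2, -1.0]
finger_gap: 0.334
t 9.12 tcp mm [505.8 353.2  35.8] phi -0.0003 F [ 0.2  0.2 -1. ] T [ 0.06  0.01 -0.02] gap 0.334
```

```bash
python3 -m crank '[0,0,0,-1.5,0, 0,0,0,-2.5,0, 0,0,0,-2.5,0, 0.65,0,0,-2.5,0, 0.65,0,0,-2.5,0, 0.65,0,0,-2.5,0, 0.65,0,0,20,0, 0.65,0,0,80,0, 0.65,0,0,130,0]'; python3 -c "
from h import *
st();snap('wrist','w6')"
```

```text
t: 10.25
tcp_pos: [0.505, 0.3529, 0.1656]
tool_rot: [-0.707, 0.0, 0.707, 0.0]
force: [0.8, -0.2, -0.3]
finger_gap: 0.651
t 10.25 tcp mm [505.  352.9 165.6] phi -0.0003 F [ 0.8 -0.2 -0.3] T [-0.01 -0.09 -0.  ] gap 0.651
```

View pics/w6.png

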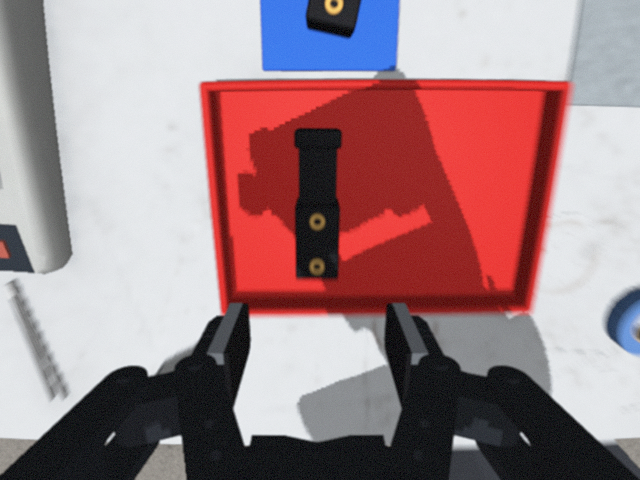

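Shoe 1 lies flat in the red tray, with its screws at (317,221) and (317,266). Next is the second shoe.

```bash
python3 -m crank '[1,20,-60,0,0, 1,40,-120,0,0, 1,58,-180,0,0, 1,76,-240,0,0, 1,94,-300,0,0, 1,112,-360,0,0, 1,130,-418,0,0, 1,144,-468,-20,0, 1,144,-468,-34,0, 1,144,-468,-34,0]'; python3 -m crank '[1,0,0,0,0]';python3 -c "
from h import *
st();d=snap('wrist','w7');screws(d,.0335)"
```

```text
t: 11.55
tcp_pos: [0.6471, -0.1144, 0.1282]
tool_rot: [-0.705, -0.0, 0.709, 0.001]
force: [-0.6, 0.4, -0.2]
finger_gap: 1.002
t: 11.68
tcp_pos: [0.6485, -0.1135, 0.1304]
tool_rot: [-0.707, -0.001, 0.707, -0.0]
force: [-0.5, -0.2, -0.2]
finger_gap: 0.999
t 11.68 tcp mm [ 648.5 -113.5  130.4] phi 0.0015 F [-0.5 -0.2 -0.2] T [ 0.04 -0.    0.06] gap 0.999
screw px [583.   79.5] 4049 [ 748.5 -253.6   33.5]
screw px [318.5 229.6] 258 [ 665.1 -113.1   33.5]
screw px [319.4 280.3] 258 [ 632.9 -113.7   33.5]
```

View pics/w7.png

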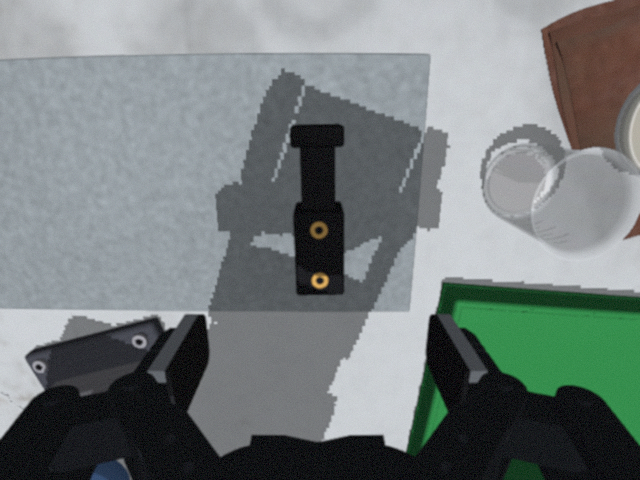

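```bash
python3 -m crank '[1,3.5,-0.5,-50,0.017, 1,3.5,-0.5,-85,0.017, 1,3.5,-0.5,-98,0.017, 1,3.5,-0.5,-98,0.017, 0,3.5,-0.5,-98,0.017, 0,3.5,-0.5,-98,0.017, 0,3.5,-0.5,-98,0.017, 0,3.5,-0.5,-98,0.017, 0,3.5,-0.5,-98,0.017, 0,3.5,-0.5,-98,0.017]' 90; python3 -c "
from h import *
st()"
```

```text
t: 12.98
tcp_pos: [0.6533, -0.116, 0.0337]
tool_rot: [0.708, 0.006, -0.706, 0.006]
force: [0.6, 0.8, 6.3]
finger_gap: 0.332
t 12.97 tcp mm [ 653.3 -116.    33.7] phi 0.0168 F [0.6 0.8 6.3] T [0.04 0.14 0.02] gap 0.332
```

```bash
python3 -m crank '[0,0,0,50,0, 0,0,0,110,0, 0,-40,40,130,0.09, 0,-80,80,130,0.18, 0,-120,120,130,0.265, 0,-152,151,130,0.265, 0,-152,151,130,0.265, 0,-152,151,90,0.265, 0,-152,151,82,0.265, 0,-152,151,82,0.265]';python3 -m crank '[0,0,0,0,0]'; python3 -c "
from h import *
st(); d=snap('wrist','w8');screws(d,.0305+.115-.0307,(280,280,350,420))"
```

```text
t: 14.22
tcp_pos: [0.5007, 0.0349, 0.1139]
tool_rot: [-0.7, -0.099, 0.7, -0.099]
force: [-0.3, 0.7, -1.0]
finger_gap: 0.333
t: 14.35
tcp_pos: [0.5013, 0.035, 0.115]
tool_rot: [0.701, 0.099, -0.7, 0.099]
force: [-0.7, -0.3, -0.8]
finger_gap: 0.331
t 14.35 tcp mm [501.3  35.  115. ] phi 0.2813 F [-0.7 -0.3 -0.8] T [-0.   -0.01 -0.07] gap 0.331
screw px [316.9 320.5] 569 [513.3  39.8 114.8]
screw px [317.4 395.1] 470 [482.8  30.8 114.8]
```

View pics/w8.png

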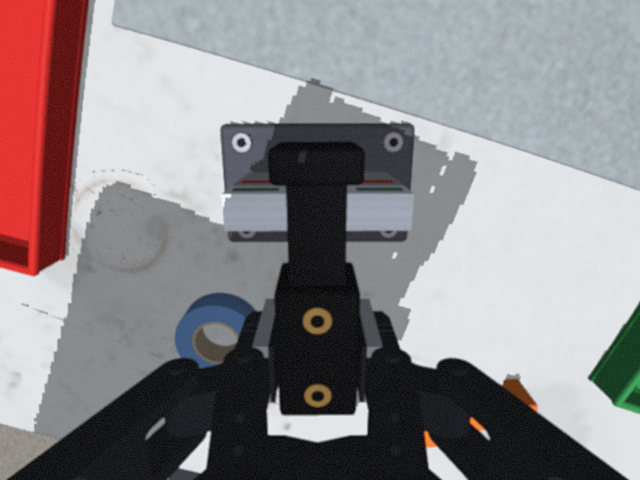

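```bash
cat >> h.py <<'E'
def edges(d):
    g=cv2.GaussianBlur(cv2.cvtColor(d["img"],cv2.COLOR_RGB2GRAY),(3,3),0).astype(float)
    a=[]
    for r in range(198,227,4):
        row=g[r]; t=95
        def cross(u,stp):
            while (row[u]<t)==(row[u+stp]<t): u+=stp
            return u+stp*(t-row[u])/(row[u+stp]-row[u])
        l=cross(317,-1); rr=cross(317,1)
        a.append((r,l,rr,(l+rr)/2,rr-l))
    # jaw outer edges: base mids by screw heads
    print(np.round(a,2)); return np.array(a)
E
python3 - <<'E'
from h import *
d=snap('wrist'); a=edges(d)
g=cv2.cvtColor(d["img"],cv2.COLOR_RGB2GRAY).astype(int)
for r in (205,215,224): print(r,g[r,216:230].tolist(),g[r,405:422].tolist())
for r in (130,160): print(r,g[r,214:232].tolist(),g[r,405:422].tolist())
for r in (152,165,175): print("collar",r,g[r,262:280].tolist(),g[r,355:372].tolist())
x=d["img"][110:250,210:425]; cv2.imwrite("pics/c8.png",cv2.resize(x[:,:,::-1],None,fx=3.5,fy=3.5,interpolation=0))
E
```

```text
[[198.   285.85 346.39 316.12  60.54]
 [202.   286.14 346.29 316.22  60.15]
 [206.   286.25 346.26 316.26  60.01]
 [210.   286.56 345.95 316.25  59.4 ]
 [214.   286.61 345.93 316.27  59.31]
 [218.   286.6  345.9  316.25  59.3 ]
 [222.   286.74 345.73 316.24  59.  ]
 [226.   286.77 345.6  316.18  58.83]]
205 [224, 223, 223, 223, 223, 231, 240, 238, 195, 157, 156, 154, 159, 158] [170, 162, 167, 170, 167, 167, 166, 157, 148, 143, 135, 140, 138, 139, 137, 142, 140]
215 [227, 227, 224, 226, 230, 227, 223, 195, 170, 157, 162, 161, 158, 159] [167, 167, 165, 165, 166, 169, 165, 151, 139, 143, 138, 135, 136, 138, 142, 137, 139]
224 [142, 148, 150, 153, 164, 185, 186, 183, 169, 158, 157, 157, 161, 159] [166, 168, 167, 165, 166, 166, 157, 146, 142, 140, 139, 140, 139, 139, 139, 141, 139]
130 [225, 226, 224, 226, 228, 221, 163, 100, 83, 91, 99, 94, 97, 99, 95, 98, 99, 98] [94, 95, 92, 92, 91, 94, 87, 77, 91, 152, 213, 227, 225, 225, 224, 224, 223]
160 [224, 223, 221, 220, 222, 224, 223, 216, 165, 101, 83, 86, 96, 96, 99, 96, 95, 95] [64, 59, 59, 58, 58, 47, 57, 89, 126, 141, 140, 141, 141, 139, 138, 142, 139]
collar 152 [90, 90, 82, 61, 54, 44, 39, 24, 4, 24, 21, 22, 21, 15, 12, 18, 20, 26] [25, 25, 30, 15, 29, 24, 5, 11, 30, 38, 55, 55, 62, 54, 60, 55, 57]
collar 165 [56, 55, 58, 61, 53, 43, 34, 19, 18, 19, 15, 22, 25, 23, 19, 13, 19, 28] [27, 33, 30, 19, 27, 22, 20, 12, 28, 46, 53, 55, 59, 63, 54, 58, 54]
collar 175 [73, 77, 72, 74, 75, 73, 61, 35, 14, 7, 13, 20, 21, 24, 23, 23, 14, 7] [36, 11, 31, 20, 28, 21, 25, 10, 33, 59, 69, 73, 78, 74, 74, 67, 77]
```

View pics/c8.png

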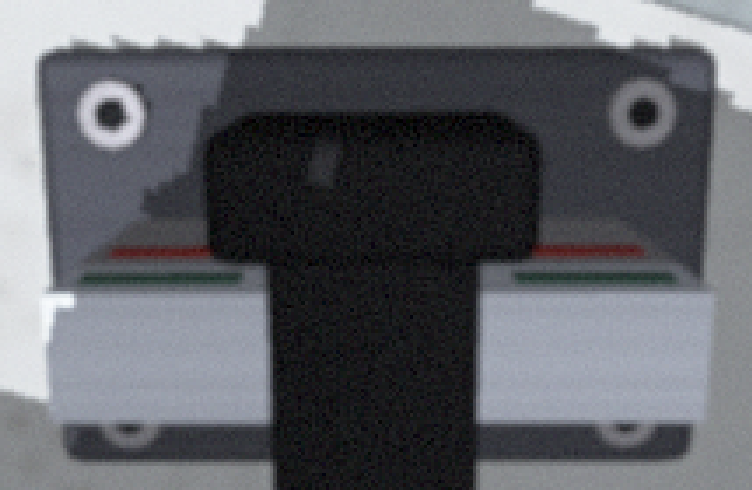

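```bash
python3 -m crank '[0,0.2,-0.6,-5,0, 0,0.2,-0.6,-9,0, 0,0.2,-0.6,-11,0, 0,0.2,-0.6,-12,0, 0,0.2,-0.6,-12,0]'; python3 -m crank '[0,0,0,-0.7,0, 0,0,0,-1.4,0, 0,0,0,-1.4,0]'; python3 -c "
from h import *
st(); d=snap('wrist','w9');edges(d)"
```

```text
t: 15.08
tcp_pos: [0.5005, 0.0348, 0.1022]
tool_rot: [-0.7, -0.099, 0.7, -0.099]
force: [-0.4, 0.6, -1.3]
finger_gap: 0.332
t: 15.45
tcp_pos: [0.5006, 0.0348, 0.1009]
tool_rot: [-0.7, -0.099, 0.7, -0.099]
force: [0.0, 0.2, -0.3]
finger_gap: 0.33
t 15.45 tcp mm [500.6  34.8 100.9] phi 0.2818 F [ 0.   0.2 -0.3] T [ 0.02  0.04 -0.04] gap 0.33
[[198.   285.3  347.19 316.25  61.89]
 [202.   286.1  346.89 316.49  60.79]
 [206.   286.2  346.85 316.52  60.66]
 [210.   286.47 346.67 316.57  60.2 ]
 [214.   286.49 346.61 316.55  60.12]
 [218.   286.61 346.56 316.59  59.95]
 [222.   286.74 346.4  316.57  59.66]
 [226.   286.77 346.24 316.51  59.47]]
```

```bash
cat >> h.py <<'E'
def jaws(d):
    g=cv2.GaussianBlur(d["img"],(3,3),0).astype(float)
    # bluish steel vs white/grey bench: use gradient peaks near the ends
    gr=g.mean(2)
    for r in range(204,232,4):
        gx=np.abs(np.diff(gr[r])); l=205+np.argmax(gx[205:235]); rr=400+np.argmax(gx[400:432])
        print(r,l+.5,rr+.5,(l+rr+1)/2, end=" | ")
    print()
E
python3 - <<'E'
from h import *
d=snap('wrist'); jaws(d)
x=d["img"][110:260,205:435]; cv2.imwrite("pics/c9.png",cv2.resize(x[:,:,::-1],None,fx=3.4,fy=3.4,interpolation=0))
E
```

```text
204 216.5 422.5 319.5 | 208 215.5 422.5 319.0 | 212 212.5 421.5 317.0 | 216 213.5 421.5 317.5 | 220 213.5 421.5 317.5 | 224 214.5 420.5 317.5 | 228 214.5 420.5 317.5 |
```

View pics/c9.png

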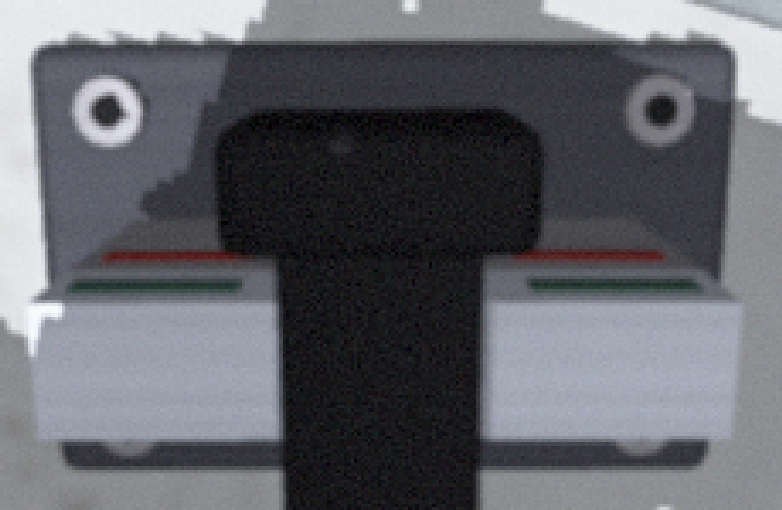

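```bash
python3 -m crank '[0,0.1,-0.4,-0.5,0, 0,0.1,-0.4,-1,0, 0,0.1,-0.4,-1.5,0, 0,0.1,-0.4,-2,0]'; python3 -c "
from h import *
st()"
```

```text
t: 16.05
tcp_pos: [0.5006, 0.0344, 0.0988]
tool_rot: [-0.7, -0.099, 0.7, -0.099]
force: [0.5, 0.0, -1.2]
finger_gap: 0.333
t 16.05 tcp mm [500.6  34.4  98.8] phi 0.2818 F [ 0.5  0.  -1.2] T [ 0.01 -0.02 -0.02] gap 0.333
```

```bash
python3 -m crank '[0,0,0,-0.7,0, 0,0,0,-1.4,0]'; python3 -c "
from h import *
st()"
```

```text
t: 16.3
tcp_pos: [0.5007, 0.0344, 0.0975]
tool_rot: [-0.7, -0.099, 0.7, -0.099]
force: [0.3, -0.3, -1.1]
finger_gap: 0.336
t 16.3 tcp mm [500.7  34.4  97.5] phi 0.2818 F [ 0.3 -0.3 -1.1] T [ 0.02  0.   -0.02] gap 0.336
```

```bash
python3 -m crank '[0,0,0,-1,0, 0,0,0,-2,0, 0,0,0,-3,0, 0,0,0,-4,0]'; python3 -m crank '[0,0,0,-1,0, 0,0,0,-2,0, 0,0,0,-3,0, 0,0,0,-4,0]';  python3 -c "
from h import *
st()"
```

```text
t: 16.8
tcp_pos: [0.5007, 0.0344, 0.0934]
tool_rot: [0.7, 0.099, -0.7, 0.099]
force: [-1.0, -1.1, -1.1]
finger_gap: 0.334
t: 17.3
tcp_pos: [0.5007, 0.0344, 0.0894]
tool_rot: [-0.7, -0.099, 0.7, -0.099]
force: [-0.8, 0.8, -1.3]
finger_gap: 0.335
t 17.3 tcp mm [500.7  34.4  89.4] phi 0.2818 F [-0.8  0.8 -1.3] T [-0.01 -0.   -0.01] gap 0.335
```

Free of force, well inside the go gap. The step is expected at a TCP height of about 80–82.

```bash
python3 -m crank '[0,0,0,-1,0, 0,0,0,-2,0, 0,0,0,-3,0, 0,0,0,-4,0, 0,0,0,-5,0]'; python3 -m crank '[0,0,0,-0.5,0, 0,0,0,-1,0, 0,0,0,-1.5,0, 0,0,0,-2,0]';  python3 -c "
from h import *
st()"
```

```text
t: 17.92
tcp_pos: [0.5007, 0.0344, 0.0845]
tool_rot: [0.7, 0.099, -0.7, 0.099]
force: [-0.4, 0.7, -1.7]
finger_gap: 0.333
t: 18.42
tcp_pos: [0.5007, 0.0344, 0.0825]
tool_rot: [0.7, 0.099, -0.7, 0.099]
force: [-0.0, 0.5, -1.2]
finger_gap: 0.335
t 18.43 tcp mm [500.7  34.4  82.5] phi 0.2818 F [-0.   0.5 -1.2] T [-0.01  0.02  0.02] gap 0.335
```

```bash
python3 -m crank '[0,0,0,-0.5,0, 0,0,0,-1,0, 0,0,0,-1,0]';  python3 -c "
from h import *
st()"
```

```text
t: 18.8
tcp_pos: [0.5007, 0.0344, 0.0816]
tool_rot: [0.7, 0.099, -0.7, 0.099]
force: [0.4, 0.5, 0.4]
finger_gap: 0.33
t 18.8 tcp mm [500.7  34.4  81.6] phi 0.2818 F [0.4 0.5 0.4] T [ 0.01 -0.02 -0.02] gap 0.33
```

```bash
python3 -m crank '[0,0,0,-0.5,0, 0,0,0,-0.8,0]';  python3 -c "
from h import *
st()"
```

```text
t: 19.05
tcp_pos: [0.5007, 0.0344, 0.0812]
tool_rot: [0.7, 0.099, -0.7, 0.099]
force: [-1.7, 0.8, 5.7]
finger_gap: 0.335
t 19.05 tcp mm [500.7  34.4  81.2] phi 0.2819 F [-1.7  0.8  5.7] T [0.12 0.09 0.03] gap 0.335
```

```bash
python3 -m crank '[0,0,0,-0.5,0, 0,0,0,-0.8,0]';  python3 -c "
from h import *
st();snap('wrist','w10'); snap('side','s10')"
```

```text
t: 19.3
tcp_pos: [0.5007, 0.0344, 0.0809]
tool_rot: [0.7, 0.099, -0.7, 0.099]
force: [-3.6, -0.2, 11.4]
finger_gap: 0.331
t 19.3 tcp mm [500.7  34.4  80.9] phi 0.2819 F [-3.6 -0.2 11.4] T [0.06 0.08 0.02] gap 0.331
```

```bash
python3 -m crank '[0,0,0,10,0, 0,0,0,40,0, 0,0,0,80,0, 0,0,0,80,0, 0,2,-60,80,-0.1, 0,4,-120,80,-0.2, 0,5,-180,80,-0.3, 0,7,-240,80,-0.366, 0,7,-300,80,-0.366, 0,7,-342,80,-0.366]'; python3 -m crank '[0,0,0,0,0]'; python3 -c "
from h import *
st();snap('wrist','w11')"
```

```text
t: 20.65
tcp_pos: [0.5069, -0.3102, 0.1584]
tool_rot: [-0.706, 0.03, 0.707, 0.031]
force: [0.3, -0.5, -0.8]
finger_gap: 0.33
t: 20.78
tcp_pos: [0.5073, -0.3112, 0.1585]
tool_rot: [0.706, -0.032, -0.706, -0.031]
force: [0.2, 0.7, -0.9]
finger_gap: 0.331
t 20.77 tcp mm [ 507.3 -311.2  158.5] phi -0.0886 F [ 0.2  0.7 -0.9] T [0.03 0.   0.02] gap 0.331
```

View pics/w11.png

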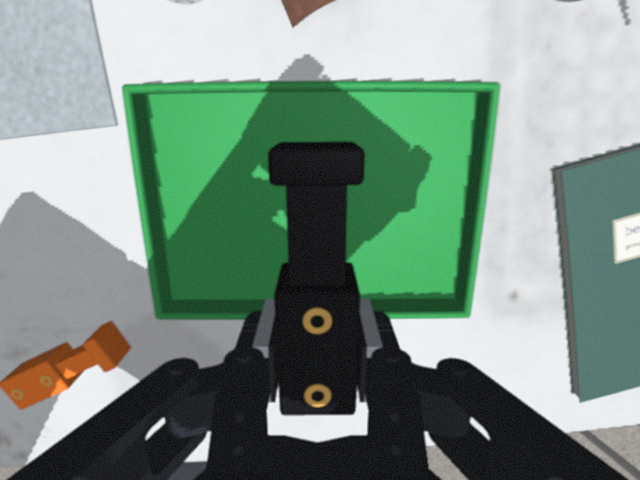

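View pics/w10.png

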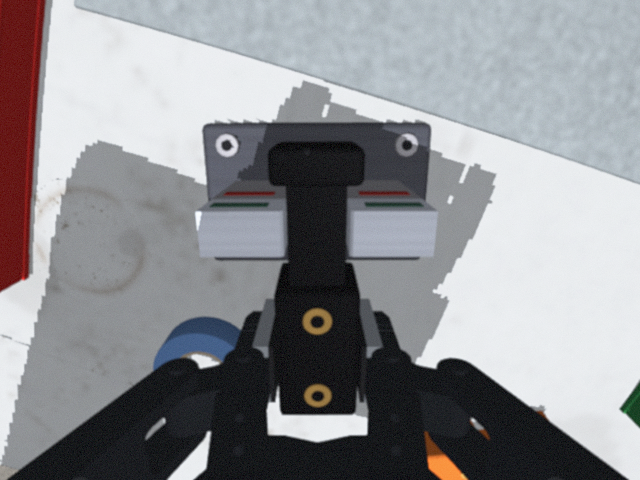

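w10 shows the tongue sunk between the jaw faces (columns 287–347), so it is resting on the step and the shoe is good. w11 shows it centred over the green tray. Lowering it there.

```bash
python3 -m crank '[0,0,0,-60,0, 0,0,0,-105,0, 0,0,0,-116,0, 0,0,0,-119,0, 0,0,0,-121,0, 0,0,0,-121,0]'; python3 -c "
from h import *
st()"
```

```text
t: 21.58
tcp_pos: [0.5085, -0.3082, 0.0404]
tool_rot: [0.707, -0.03, -0.706, -0.029]
force: [-0.1, -0.5, -0.7]
finger_gap: 0.333
t 21.57 tcp mm [ 508.5 -308.2   40.4] phi -0.084 F [-0.1 -0.5 -0.7] T [-0.    0.06 -0.  ] gap 0.333
```

```bash
python3 -m crank '[0,0,0,-2,0, 0,0,0,-4,0, 0,0,0,-5.3,0, 0,0,0,-5.3,0]'; python3 -c "
from h import *
st()"
```

```text
t: 22.08
tcp_pos: [0.5078, -0.3078, 0.0347]
tool_rot: [0.707, -0.03, -0.706, -0.03]
force: [-1.1, 1.5, 6.5]
finger_gap: 0.334
t 22.07 tcp mm [ 507.8 -307.8   34.7] phi -0.0843 F [-1.1  1.5  6.5] T [ 0.12  0.18 -0.04] gap 0.334
```

On the floor (6.5 N). Releasing and lifting clear.

```bash
python3 -m crank '[0.65,0,0,0,0, 0.65,0,0,0,0, 0.65,0,0,0,0, 0.65,0,0,20,0, 0.65,0,0,80,0, 0.65,0,0,140,0, 0.65,-60,0,180,0, 0.65,-60,0,180,0, 0.65,-60,0,180,0]'; python3 - <<'E'
from h import *
st(); snap('wrist','w12'); d=snap('top','t12'); C=cloud(d)
V=cv2.cvtColor(d["img"],cv2.COLOR_RGB2HSV)[...,2]
for b in [(195,135,235,200),(180,205,270,265),(440,205,535,270)]:
    m=np.zeros_like(V);m[b[1]:b[3],b[0]:b[2]]=V[b[1]:b[3],b[0]:b[2]]<50
    cs,_=cv2.findContours(m,0,1)
    for c in cs:
        if cv2.contourArea(c)>100:
            r=cv2.minAreaRect((onplane(d,c[:,0].astype(float),.033)[:,:2]*1000).astype(np.float32)); print(b,np.round(r[0],1),np.round(r[1],1),r[2],np.nanpercentile(C[...,2][m>0],[10,50,90]))
E
```

```text
t: 23.2
tcp_pos: [0.4476, -0.3078, 0.2148]
tool_rot: [0.707, -0.031, -0.706, -0.03]
force: [0.3, -0.2, -0.3]
finger_gap: 0.652
t 23.2 tcp mm [ 447.6 -307.8  214.8] phi -0.0852 F [ 0.3 -0.2 -0.3] T [-0.    0.03 -0.02] gap 0.652
(195, 135, 235, 200) [684.  331.5] [31.5 99.3] 78.1168212890625 [0.02454606 0.03180906 0.03576264]
(180, 205, 270, 265) [525.9 349.5] [31.2 96.5] 89.61337280273438 [0.02689927 0.03220957 0.03621843]
(440, 205, 535, 270) [ 479.4 -380.7] [48.7 70.2] 0.7912149429321289 [0.02254632 0.03480599 0.35303507]
(440, 205, 535, 270) [ 526.9 -305.7] [ 36.7 100.1] 85.55863189697266 [0.02254632 0.03480599 0.35303507]
```

View pics/t12.png

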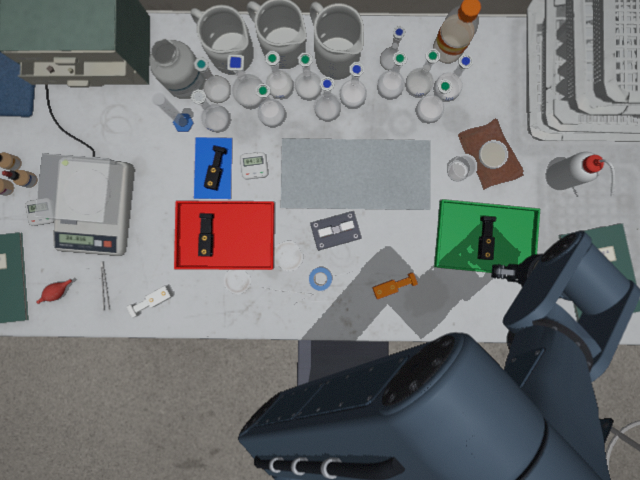

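View pics/w12.png

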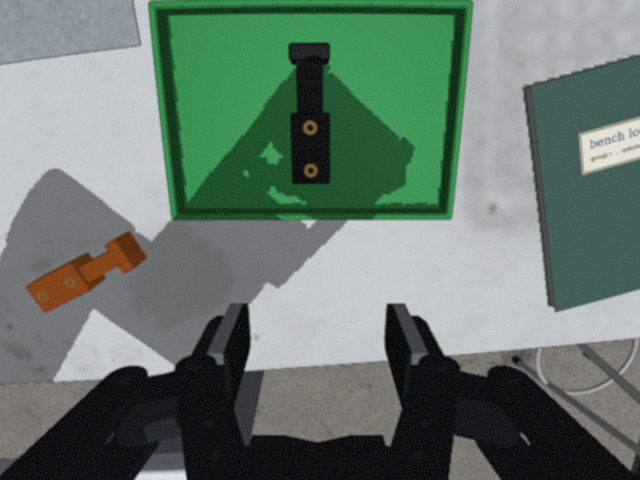

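Both shoes lie flat within their trays, at (205,235) in red and (487,238) in green in the top view. The blue-mat shoe and the other bench items have not moved.

```bash
python3 -c "
from station import workorder
print(workorder.sign_off())"
```

```text
the job is handed in; nothing more can be done
None
```

I gauged both shoes and put each in its tray, then handed the job in at about 23 s of the allowed 69 s; the hand-in gave no verdict.

- **Left shoe (too wide):** it stopped on top of the jaws with about 9 N at the wrist. The images put its tongue at about 26 mm wide. It lies flat in the red tray.
- **Right shoe (good):** its tongue passed the green gap freely and stopped on the step at about 56 mm height with about 11 N at the wrist. The images put its tongue at about 20 mm wide. It lies flat in the green tray.

**Last checks:** the final top and wrist pictures show both shoes lying flat inside the tray walls, and the gripper clear of everything. The blue-mat shoe measured within about 1 mm of its starting place. The beaker, timer and tape roll looked unmoved in the pictures; I did not measure them.

**Disagreement:** the wrist camera placed the first shoe about 1 mm sideways of where the gripper held it. I therefore aligned each tongue with the slot inside the same wrist picture. None of the checks failed.

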